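# Index the inspection arm to the spot plate

## Task

Bring the lens of the inspection arm over the white spot plate: hook a fingertip under the pull ring, lift the spring pin out of its hole, swing the arm one hole the way that takes the lens to the white plate, and let the pin drop fully home there. Lift the ring only from inside its opening, without gripping its orange rim, never swing the arm the other way or past that hole, and leave the two plates, the dish and the bottle where they stand.

Things in the scene. Friction and masses are not known exactly. Their poses are not given: they have to be found in the camera images.
- base: fixed white stand; origin on the table under the arm's vertical pivot axis, its part nearest the robot. Its x axis runs from the pivot along the unswung arm, away from the robot. An aluminium index sector, radii 110 to 150 mm, top 70 mm high, has five holes 13 mm wide at radius 130 mm, 0.5236 rad (30 degrees) apart; the pin starts in the middle one
- swing (a joint): angle of the black arm about the pivot, rad; 0 at the start (middle hole), positive anticlockwise seen from above: ring and lens then go to the base's +y. Next holes at +0.5236 and -0.5236; a seated pin plays about 0.012 rad either way. Friction 0.1 N m, stays where left. Beam 30 mm wide, top 87 mm high; hub at the pivot 33 mm radius, 105 mm high
- pin (a joint): height of the spring pin, m: 0 fully home, 0.012 out of the hole, 0.020 upper stop. Round-ended, 10 mm thick, on the arm 130 mm from the pivot; moves straight up and swings with the arm. With its weight the spring takes 5 N at 0, 7.5 N at 0.020. Let down between holes it rides on the sector at 0.012 and drops in when over a hole
- ring: steel pull ring on pin head: 50 mm inside, wire 6 mm. Origin at its centre, 136 mm above the table with the pin home, 148 mm from the pivot. x is the axis of the opening: away from the pivot and 40 degrees below level; z, in the ring's plane, to its top, leans 40 degrees away from the pivot. A finger tilted 30 to 45 degrees, pointing down and out, goes in from the pivot side under the top
- ring_rim: orange band 12 mm wide and 3 mm thick (31 to 34 mm from the ring's centre) round the outside of the ring, same origin and axes as the ring; may not bear on the fingers while the pin is up
- lens_center (a point): centre of the round lens (86 mm across, white frame) at the arm's outer end, 235 mm from the pivot; its underside, 74 mm above the table
- spot_plate: white ceramic spot plate with nine wells, 60 x 60 x 14 mm, 0.15 kg, loose on the table beyond the stand; origin under its centre. It stands, to about 6 mm, at one of the two lens places next to the middle one, 235 mm from the pivot: to the base's +y or -y
- slide_tray: blue slide tray, 60 x 60 x 18 mm, loose, at the other neighbouring lens place; origin under its centre
- petri_dish: round flat dish with red contents, 54 mm across, 14 mm high, loose, under the lens at the start; origin under its centre
- dropper_bottle: amber bottle with black cap, 34 mm across, 75 mm tall, loose, 0.2 to 0.25 m to the left of the arm (the base's +y side); origin under its centre
There are look-alikes about, which are no part of the job. Several things have the shape of the spot_plate; the one meant has the colours described above.

How it is judged:
By the outcome, as a careful person would: the job done as asked, in the order asked, and still so for the second after the job is handed in, with the robot touching nothing.
It also fails if it takes over 43 s, if anything falls off the work surface, if the arm or the gripper's body presses on something with over 40 N, if the wrist force passes 120 N, or if a joint passes its speed limit or range.

## Robot

A 6-joint arm with a two-finger parallel gripper is mounted at the origin on the work surface. World frame = base frame: x ahead of the robot, y to its left, z up, the work surface at z = 0. Lengths are in m, angles in rad, forces in N, time in s.
With the tool pointing down it reaches from about 0.35 to 0.725 m from the base axis. Payload 6 kg.
Tool frame: the origin (TCP) lies on the centre line of the jaws, within the pads' length; the fingertips stand 17 mm ahead of it and the grasp point (between the pads) lies 2 mm behind it (ctrl.nose_length is the distance from the TCP to the fingertips, in m); z points along the fingers, y is the line along which they close (so a half turn about z gives the same grasp; the last joint's range is limited). The gripper opens to 85 mm and grips with 20 to 120 N. Pads are 22 mm wide; open, the fingers measure 114 mm over their backs; the gripper's body (76 mm by 85 mm) begins 54 mm behind the grasp point. The pads swing forward as they close: fully open they stand 13 mm farther back than shut.
Start: joints at [1.663, 0.04, 0.085, 0, -1.615, -0.334], TCP at [0.144, 0.583, 0.248] pointing down, gripper open.
Joint ranges: [-2.56, 2.56], [-1.29, 2.01], [-1.08, 1.49], [-3.29, 1.98], [-2.81, -0.18], [-2.99, 2.99]. Speed limits (rad/s): [2.57, 2.57, 3.01, 3.14, 3.14, 3.14].

## Interface

Orientations are given as a rotation vector (axis times angle).
In Python, from cell import get_obs, viewer, job, ctrl gives the robot as it stands.
- The arm moves only by the tool drive_tool, never from a script. Its argument "targets" is a list of rows, each a list of 5 numbers: the opening in per cent of the stroke, from 0 (shut) to 100 (fully open), then the shift along the world's x, y, z scaled (see below), then the turn about the world's z scaled (see below). In form: [[fingers, x, y, z, yaw], ...]. A call has 1 to 8 rows; each row is the pose to reach, as a shift and turn from the pose commanded when the call began, turning the shorter way round; what a row does not reach only later rows make up. The controller multiplies each number of a shift by 0.15 m and each number of a turn by 2 pi rad. A row lasts 1/10 s, in which the tool goes at most 50 mm and 8.59 degrees, less where a joint would pass 70% of its speed; a pose out of reach is approached as far as the arm can. A call with a number of a shift or a turn outside -1 to 1 is refused whole. A call with a gripper value outside its range is refused whole. The fingers move at their own pace and stop on an object; "newtons" is the grip in N (left out, the last holds). Time passes only in rows, so rows that repeat a pose let the fingers close. It gives the time, the measured TCP pose, the force, the opening and the grip force at its end, in the units of the state.
- get_obs(): the state, without advancing time (a new reading comes with each control period).
- viewer.snapshot(name): name is "scene" or "top" or "wrist"; returns the picture (420x560x3 uint8, red, green, blue); there is no depth.
- viewer.camera_model(name): a dict with "camera_matrix" (3x3 intrinsics, pixels), "k1" (the pictures are not rectified: a ray, as slopes to the right and down, at radius r is drawn at 1 + k1 r^2 times it, then the intrinsics apply), "position" and "attitude" of the camera in the world; the wrist camera has in their place "T_tool_cam" (4x4, takes a point from camera to tool coordinates, whose origin is the TCP and whose axes are the flange's). Camera axes: x right, y down, z forward; pixel columns grow to the right and rows downward; lengths in m; the calibration is good to about 2 mm. A picture is of the moment at which its call begins: read the wrist's pose just before it. camera_model takes no time and is no camera call.
- job.close_job(): hands the job in; it is judged then, once.
The state is a dict: "t": time; "joints": joint angles; "dq": joint speeds; "tau": joint torques, N m; "position": TCP position; "orientation": TCP orientation; "ft_force": force on the tool from outside, world axes, zero at the start; "torque": the same for the moment, N m; "gripper_width": opening from 0.0 (shut) to 1.0 (fully open); "gripper_force": force on a finger pad.
Only numpy, scipy, OpenCV 4.12 (cv2) and the standard library are available. Lean on these libraries where they do the work, as an engineer would, in place of code of your own. Each camera call takes 0.05 s, during which the arm holds its last target. There are 200 camera calls.

## Working session

There is one attempt and no reset: what is moved stays moved. The work goes in short steps, Python scripts to look and compute and a tool call to move; the robot and the scene stay as the last step left them, time stands still between calls to the robot, and variables do not carry over. Pictures are saved under pics/ and viewed, at most 10 in all, crops included, and the job is handed in when it is done.

Besides the shell and the picture viewer there is one more tool, called after "Call:" by a JSON object that holds its "fn" and its "kwargs", one argument or row to a line. drive_tool: Moves the arm, as the interface text tells. Its arguments: {"type":"object","properties":{"targets":{"type":"array"},"newtons":{"type":"number"}},"required":["targets"]}

```bash
ls; mkdir -p pics; python3 - <<'E'
from cell import get_obs, viewer, ctrl
import cv2,numpy as np
o=get_obs();print(o)
for n in("scene","top","wrist"):
    im=viewer.snapshot(n);cv2.imwrite(f"pics/{n}0.png",im[:,:,::-1]);print(n,viewer.camera_model(n))
print(ctrl.nose_length)
E
```

```text
pics
{'t': 0.0, 'joints': array([ 1.66267160e+00,  4.08359491e-02,  8.37515654e-02, -5.00859154e-04,
       -1.61550872e+00, -3.33716502e-01]), 'dq': array([-0.00090248, -0.00100393,  0.00169156,  0.00038585, -0.00036149,
        0.00043613]), 'tau': array([ 1.00134963e-03, -3.68199277e+01,  3.47399676e+01,  6.93231046e+00,
       -5.48686497e-03,  3.26138843e-05]), 'position': array([0.14352085, 0.58225287, 0.24722527]), 'orientation': array([ 3.11680858e+00, -3.78699438e-01, -1.72095619e-04]), 'ft_force': array([0.03111133, 0.29978646, 0.05822719]), 'torque': array([-0.01729328,  0.01252603,  0.05179707]), 'gripper_force': 0.0, 'gripper_width': 1.0005816345041765}
scene {'camera_matrix': array([[535.63509552,   0.        , 281.0960259 ],
       [  0.        , 535.63509552, 207.82390419],
       [  0.        ,   0.        ,   1.        ]]), 'k1': -0.08721057578230983, 'position': array([ 1.26524822, -0.62509707,  0.76517642]), 'attitude': array([-2.0497478 , -0.82300055,  0.40714471])}
top {'camera_matrix': array([[395.60227921,   0.        , 279.76321819],
       [  0.        , 395.60227921, 210.44473501],
       [  0.        ,   0.        ,   1.        ]]), 'k1': -0.020579720593219105, 'position': array([0.49212057, 0.10124833, 0.98612392]), 'attitude': array([-2.13939342,  2.16105792, -0.16255658])}
wrist {'camera_matrix': array([[343.24238903,   0.        , 281.80081912],
       [  0.        , 343.24238903, 207.79533566],
       [  0.        ,   0.        ,   1.        ]]), 'k1': -0.05023197902653438, 'T_tool_cam': array([[-5.31939121e-04, -9.50043716e-01, -3.12116413e-01,
         7.99301420e-02],
       [ 9.99999848e-01, -4.61088819e-04, -3.00799643e-04,
        -7.22806025e-04],
       [ 1.41859422e-04, -3.12116526e-01,  9.50043817e-01,
        -1.25664344e-01],
       [ 0.00000000e+00,  0.00000000e+00,  0.00000000e+00,
         1.00000000e+00]])}
0.017
```

View pics/scene0.png

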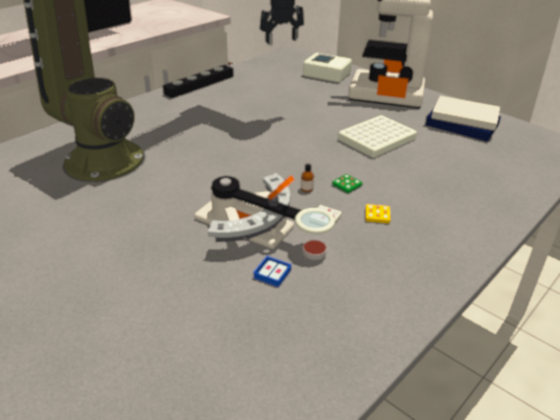

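View pics/top0.png

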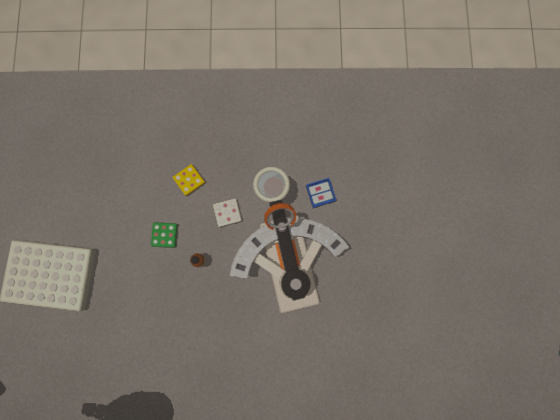

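View pics/wrist0.png

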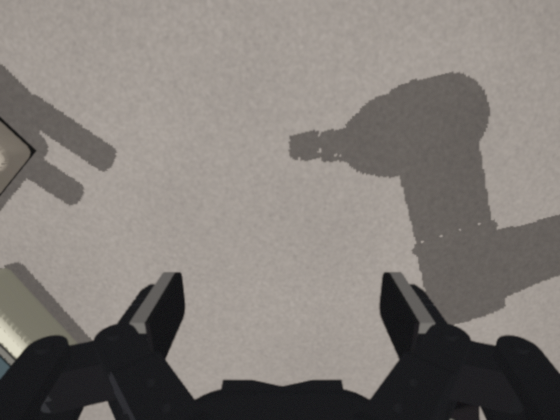

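Scene and top: hub at top px (296,284), lens (271,184), orange rim (281,216). Plate-shaped candidates in top: white (228,213), yellow (188,180), green (164,235), blue tray (320,193). The white one on the +y (left) side, beside the start lens place, fits the description. Measuring and confirming with a crop.

```bash
cat > h.py <<'E'
import numpy as np,cv2
from scipy.spatial.transform import Rotation as R
from cell import get_obs,viewer
def pose(n,o=None):
    m=viewer.camera_model(n)
    if n=="wrist":
        T=np.eye(4);T[:3,:3]=R.from_rotvec(o["orientation"]).as_matrix();T[:3,3]=o["position"];T=T@m["T_tool_cam"]
        return m,T[:3,:3],T[:3,3]
    return m,R.from_rotvec(m["attitude"]).as_matrix(),m["position"]
def ray(n,uv,o=None):
    m,Rm,p=pose(n,o);K=m["camera_matrix"]
    d=cv2.undistortPoints(np.array([[uv]],float),K,np.array([m["k1"],0,0,0,0]))[0,0]
    return p,Rm@np.array([d[0],d[1],1])
def onz(n,uv,z,o=None):
    p,d=ray(n,uv,o);return p+d*(z-p[2])/d[2]
def proj(n,P,o=None):
    m,Rm,p=pose(n,o);q=(np.asarray(P)-p)@Rm
    s=q[:2]/q[2];s=s*(1+m["k1"]*(s@s));K=m["camera_matrix"];return s*K[0,0]+K[:2,2]
E
python3 - <<'E'
from h import *
im=cv2.imread("pics/top0.png");hsv=cv2.cvtColor(im,cv2.COLOR_BGR2HSV)
cv2.imwrite("pics/crop.png",cv2.resize(im[150:320,140:360],None,fx=3.4,fy=3.4,interpolation=cv2.INTER_CUBIC))
def blobs(m,box,amin=40):
    x0,y0,x1,y1=box;k=np.zeros_like(m);k[y0:y1,x0:x1]=m[y0:y1,x0:x1]
    n,l,s,c=cv2.connectedComponentsWithStats(k)
    return [(c[i].round(1),s[i]) for i in range(1,n) if s[i,4]>amin]
dark=(hsv[:,:,2]<50).astype(np.uint8);print("dark",blobs(dark,(270,190,320,310)))
org=((hsv[:,:,0]<14)&(hsv[:,:,1]>150)&(hsv[:,:,2]>70)).astype(np.uint8);print("or",blobs(org,(255,195,310,235),10))
g=cv2.GaussianBlur(cv2.cvtColor(im,cv2.COLOR_BGR2GRAY),(3,3),0)
# hub: circle fit
k=cv2.HoughCircles(cv2.resize(g[150:310,240:330],None,fx=4,fy=4),cv2.HOUGH_GRADIENT,1,100,param1=120,param2=20,minRadius=40,maxRadius=85)
print(k/4+np.array([240,150,0]) if k is not None else k)
wh=((hsv[:,:,2]>150)&(hsv[:,:,1]<60)).astype(np.uint8);print("wh",blobs(wh,(205,190,250,235)))
for n,uv,z in(("hub",(295.5,284.5),.105),("lens",(271,184.5),.078),("ring",(281,216),.136),("white",(228,212.5),.014)):print(n,onz("top",uv,z))
E
```

```text
dark [(array([278.6, 215. ]), array([274, 210,  11,  14,  64], dtype=int32))]
or [(array([278.9, 211. ]), array([265, 203,  31,  26, 186], dtype=int32))]
None
wh [(array([226.3, 212.1]), array([213, 199,  28,  27, 503], dtype=int32))]
hub [0.45506893 0.06132928 0.105     ]
lens [0.68499366 0.11376716 0.078     ]
ring [0.6028417  0.09181315 0.136     ]
white [0.62875146 0.22179143 0.014     ]
```

View pics/crop.png

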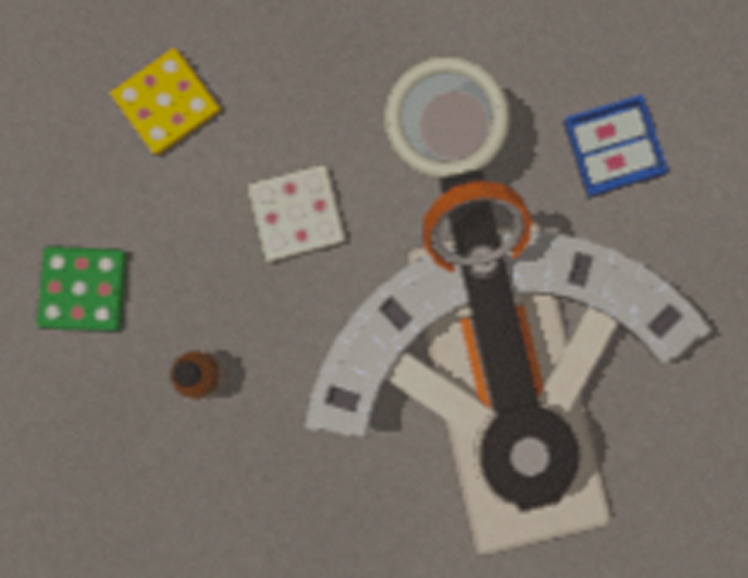

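The crop confirms the white nine-well plate at crop px (297,214). It lies on the base's +y side, so the swing is positive; the blue tray is on the other side. Hub to lens measures 236 mm against 235, which fits. Next I move above the ring with the fingers shut, to enter vertically and spread inside the ring.

Call:
{"fn": "drive_tool", "kwargs": {
  "targets": [
    [0,0.2,-0.2,0,0.02],
    [0,0.45,-0.45,0,0.04],
    [0,0.7,-0.7,0,0.06],
    [0,0.9,-0.9,0,0.074],
    [0,1,-1,0,0.074]
  ],
  "newtons": 30
}}

```text
t: 0.65
position: [0.2956, 0.43, 0.2487]
orientation: [-3.122, -0.35, -0.001]
ft_force: [-0.6, -0.2, 0.4]
gripper_width: 0.144
gripper_force: 0.0
```

Call:
{"fn": "drive_tool", "kwargs": {
  "targets": [
    [0,0.25,-0.25,0,0],
    [0,0.5,-0.5,0,0],
    [0,0.75,-0.75,0,0],
    [0,1,-1,0,0],
    [0,1,-1,0,0]
  ]
}}

```text
t: 1.15
position: [0.4459, 0.2793, 0.2481]
orientation: [3.122, 0.343, 0.0]
ft_force: [-0.2, 0.4, 0.3]
gripper_width: 0.001
gripper_force: 0.0
```

Call:
{"fn": "drive_tool", "kwargs": {
  "targets": [
    [0,0.25,-0.25,0,0],
    [0,0.5,-0.5,0,0],
    [0,0.75,-0.75,0,0],
    [0,0.9,-1,0,0],
    [0,0.9,-1,0,0],
    [0,0.9,-1,0,0]
  ]
}}

```text
t: 1.75
position: [0.5789, 0.1316, 0.2474]
orientation: [3.122, 0.346, -0.002]
ft_force: [-0.5, 0.6, -0.1]
gripper_width: 0.003
gripper_force: 0.0
```

```bash
python3 - <<'E'
from h import *
o=get_obs();print(o["t"],o["position"],o["orientation"],o["gripper_width"],o["joints"])
for n in("scene","wrist"):
    im=viewer.snapshot(n);cv2.imwrite(f"pics/{n}1.png",im[:,:,::-1])
a=cv2.imread("pics/wrist1.png");b=cv2.imread("pics/scene1.png")
u,v=proj("scene",(.6,.094,.16)).astype(int);b=cv2.resize(b[v-70:v+70,u-70:u+70],(420,420),interpolation=cv2.INTER_CUBIC)
cv2.imwrite("pics/j1.png",cv2.resize(np.hstack([a,b]),None,fx=.8,fy=.8))
E
```

```text
1.75 [0.57894976 0.13160621 0.24743719] [ 3.12211640e+00  3.45931670e-01 -2.05063857e-03] 0.0034655119672616186 [ 5.60706955e-01  2.45860543e-02  6.74066835e-02 -2.36012242e-04
 -1.61495319e+00  1.23077964e+00]
```

View pics/j1.png

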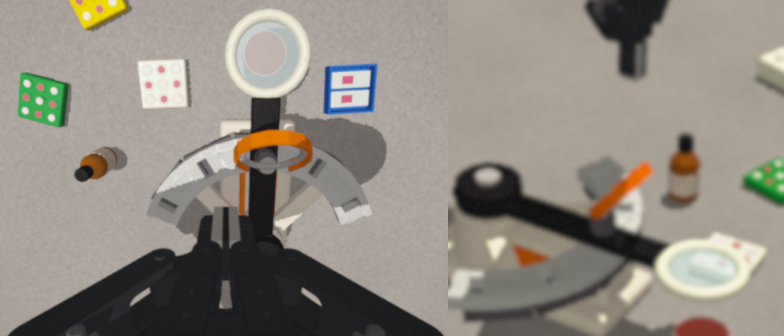

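The wrist view shows the shut fingertips about 44 px wide (roughly 21 mm), which fits the 50 mm opening. The ring lies ahead and to the right of the tool. Next I measure the rim's side extremes and the lens in the wrist view.

```bash
cat > ring.py <<'E'
from h import *
def ring(f,o,n="wrist",box=None,piv=None):
    im=cv2.imread(f);hsv=cv2.cvtColor(im,cv2.COLOR_BGR2HSV)
    m=((hsv[:,:,0]<16)&(hsv[:,:,1]>140)&(hsv[:,:,2]>90)).astype(np.uint8)
    k,l,s,c=cv2.connectedComponentsWithStats(m);i=max(range(1,k),key=lambda i:s[i,2]*(s[i,4]>50));b=l==i
    print("blob",s[i]);ys,xs=np.nonzero(b)
    out=[]
    for e in(xs.min(),xs.max()):
        v=ys[np.abs(xs-e)<=1].mean();P=onz(n,(e+(.5 if e==xs.max() else -.5),v),.136,o);out.append(P);print(e,v,P.round(4))
    d=out[1]-out[0];print("width",np.linalg.norm(d),"mid",(out[0]+out[1])/2,"heading",np.arctan2(d[1],d[0])+np.pi/2)
E
python3 - <<'E'
from ring import *
o=get_obs()
ring("pics/wrist1.png",o)
im=cv2.imread("pics/wrist1.png");hsv=cv2.cvtColor(im,cv2.COLOR_BGR2HSV)
# lens frame: cream mask, ellipse fit
m=((hsv[:,:,2]>190)&(hsv[:,:,1]<60)).astype(np.uint8)*255
m[:, :275]=0;m[:,395:]=0;m[130:]=0
c=max(cv2.findContours(m,cv2.RETR_EXTERNAL,cv2.CHAIN_APPROX_NONE)[0],key=cv2.contourArea)
e=cv2.fitEllipse(c);L=onz("wrist",e[0],.078,o);print(e,L)
for z in (.074,.078,.082):print(z,onz("wrist",e[0],z,o))
print("tip px",proj("wrist",o["position"]-[0,0,.017],o))
E
```

```text
blob [293 161  98  53 956]
293 192.6764705882353 [0.5931 0.1296 0.136 ]
390 189.2608695652174 [0.6112 0.0613 0.136 ]
width 0.07060532291397004 mid [0.60214452 0.09546034 0.136     ] heading 0.26031818447212585
((333.7818603515625, 66.28889465332031), (104.92158508300781, 111.56462097167969), 19.083147048950195) [0.68789419 0.1160761  0.078     ]
0.074 [0.68831989 0.11559383 0.074     ]
0.078 [0.68789419 0.1160761  0.078     ]
0.082 [0.68746848 0.11655837 0.082     ]
tip px [283.43542927 275.50111664]
```

Ring centre is about (0.6025, 0.0957) and the lens at (0.688, 0.116). They are 88 mm apart where 87 is expected, and the heading is about 0.23 rad. I go above the opening, 4 mm on the pivot side of centre.

Call:
{"fn": "drive_tool", "kwargs": {
  "targets": [
    [0,0.131,-0.245,0,0.0015],
    [0,0.131,-0.245,-0.15,0.0015],
    [0,0.131,-0.245,-0.35,0.0015],
    [0,0.131,-0.245,-0.35,0.0015],
    [0,0.131,-0.245,-0.35,0.0015]
  ]
}}

```text
t: 2.35
position: [0.5979, 0.0968, 0.1965]
orientation: [3.119, 0.368, 0.0]
ft_force: [1.0, -0.4, 0.8]
gripper_width: -0.001
gripper_force: 0.0
```

```bash
python3 - <<'E'
from ring import *
o=get_obs();print(o["t"],o["position"],o["orientation"])
for n in("scene","wrist"):
    im=viewer.snapshot(n);cv2.imwrite(f"pics/{n}2.png",im[:,:,::-1])
a=cv2.imread("pics/wrist2.png");b=cv2.imread("pics/scene2.png")
ring("pics/wrist2.png",o)
u,v=proj("scene",(.6,.094,.16)).astype(int);b=cv2.resize(b[v-40:v+40,u-40:u+40],(420,420),interpolation=cv2.INTER_CUBIC)
cv2.imwrite("pics/j2.png",cv2.resize(np.hstack([a,b]),None,fx=.8,fy=.8))
E
```

```text
2.35 [0.59789112 0.09677935 0.19648048] [3.11919637e+00 3.67544460e-01 5.58558807e-05]
blob [ 227  203  119   53 1535]
227 236.14285714285714 [0.5917 0.1295 0.136 ]
345 237.8846153846154 [0.6069 0.0611 0.136 ]
width 0.07002995685442108 mid [0.59931715 0.09528617 0.136     ] heading 0.21788953855762028
```

View pics/j2.png

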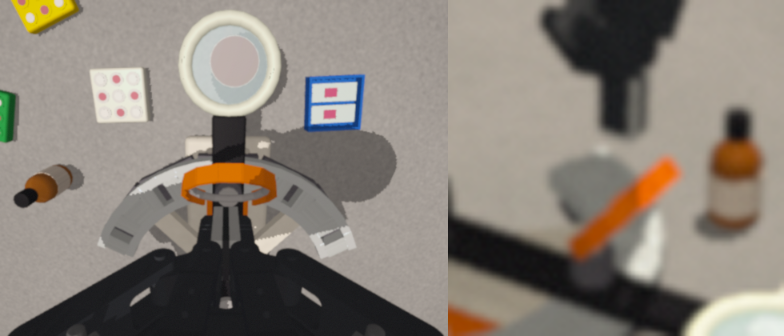

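The scene view shows the fingertip over the middle of the ring, slightly to the pivot side. The rim in the wrist view spans px 227–345 with its centre at 286, matching the fingertips at about 282. I descend, watching the force.

Call:
{"fn": "drive_tool", "kwargs": {
  "targets": [
    [0,0,0,-0.06,0],
    [0,0,0,-0.12,0],
    [0,0,0,-0.18,0],
    [0,0,0,-0.2,0],
    [0,0,0,-0.2,0]
  ]
}}

```text
t: 2.95
position: [0.598, 0.0956, 0.1647]
orientation: [3.12, 0.364, -0.002]
ft_force: [-0.4, 0.3, -0.9]
gripper_width: -0.003
gripper_force: 0.0
```

Call:
{"fn": "drive_tool", "kwargs": {
  "targets": [
    [0,0,0,-0.05,0],
    [0,0,0,-0.1,0],
    [0,0,0,-0.14,0],
    [0,0,0,-0.14,0],
    [0,0,0,-0.14,0]
  ]
}}

```text
t: 3.45
position: [0.5983, 0.0957, 0.1446]
orientation: [3.12, 0.364, -0.0]
ft_force: [-0.0, 0.6, -0.1]
gripper_width: 0.001
gripper_force: 0.0
```

```bash
python3 - <<'E'
from ring import *
o=get_obs();print(o["t"],o["position"],o["orientation"],o["ft_force"])
for n in("scene","wrist"):
    im=viewer.snapshot(n);cv2.imwrite(f"pics/{n}3.png",im[:,:,::-1])
a=cv2.imread("pics/wrist3.png")[150:360,140:420];a=cv2.resize(a,(560,420));b=cv2.imread("pics/scene3.png")
u,v=proj("scene",(.6,.094,.15)).astype(int);b=cv2.resize(b[v-35:v+35,u-35:u+35],(420,420),interpolation=cv2.INTER_CUBIC)
cv2.imwrite("pics/j3.png",cv2.resize(np.hstack([a,b]),None,fx=.8,fy=.8))
E
```

```text
3.45 [0.59827172 0.09568209 0.14463183] [ 3.12000595e+00  3.64464821e-01 -3.47168297e-04] [-0.01902203  0.5551126  -0.07268626]
```

View pics/j3.png

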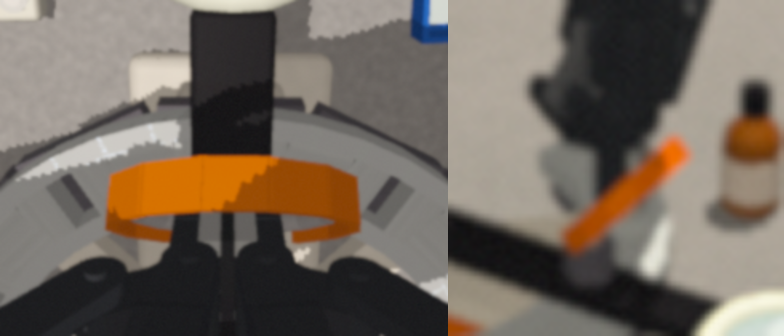

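The fingers are inside the opening without contact: the tips are level with the ring's centre and centred between the rim sides (px 107 and 358 in the crop). I now spread them.

Call:
{"fn": "drive_tool", "kwargs": {
  "targets": [
    [20,0,0,0,0],
    [20,0,0,0,0],
    [25,0,0,0,0],
    [30,0,0,0,0],
    [35,0,0,0,0],
    [40,0,0,0,0],
    [40,0,0,0,0]
  ],
  "newtons": 40
}}

```text
t: 4.25
position: [0.5983, 0.0958, 0.1449]
orientation: [3.12, 0.364, 0.0]
ft_force: [-0.3, -1.1, 0.5]
gripper_width: 0.278
gripper_force: 32.1
```

Contact inside the ring at 0.278 opening (about 45 mm over the backs), gripper force 32 N. Now lifting.

Call:
{"fn": "drive_tool", "kwargs": {
  "targets": [
    [45,0,0,0.02,0],
    [45,0,0,0.04,0],
    [45,0,0,0.06,0],
    [45,0,0,0.08,0],
    [45,0,0,0.105,0],
    [45,0,0,0.105,0],
    [45,0,0,0.105,0]
  ],
  "newtons": 50
}}

```text
t: 4.95
position: [0.5975, 0.0956, 0.16]
orientation: [3.12, 0.364, -0.004]
ft_force: [-4.4, -1.2, -6.2]
gripper_width: 0.302
gripper_force: 55.7
```

```bash
python3 - <<'E'
from ring import *
o=get_obs();print(o["t"],o["position"],o["orientation"],o["ft_force"],o["gripper_width"],o["gripper_force"])
for n in("scene","wrist"):
    im=viewer.snapshot(n);cv2.imwrite(f"pics/{n}4.png",im[:,:,::-1])
for k in(3,4):
    im=cv2.imread(f"pics/scene{k}.png");u,v=proj("scene",(.6,.094,.15)).astype(int);hsv=cv2.cvtColor(im,cv2.COLOR_BGR2HSV)[v-30:v+30,u-30:u+30]
    m=(hsv[:,:,0]<14)&(hsv[:,:,1]>190)&(hsv[:,:,2]>150);n,l,s,c=cv2.connectedComponentsWithStats(m.astype(np.uint8));i=1+s[1:,4].argmax();print(s[i],c[i])
print("px per 10mm up",proj("scene",(.6,.094,.136))-proj("scene",(.6,.094,.146)))
b=cv2.imread("pics/scene4.png");a=cv2.resize(cv2.imread("pics/wrist4.png")[150:360,140:420],(560,420))
b=cv2.resize(b[v-35:v+35,u-35:u+35],(420,420),interpolation=cv2.INTER_CUBIC)
cv2.imwrite("pics/j4.png",cv2.resize(np.hstack([a,b]),None,fx=.8,fy=.8))
E
```

```text
4.95 [0.59745406 0.09564446 0.15998732] [ 3.1201026   0.36446572 -0.00378837] [-4.35745105 -1.18997816 -6.17643438] 0.3015049455363173 55.7039438188076
[20 27 22 18 83] [31.26506024 35.55421687]
[22 19 19 20 77] [31.77922078 29.19480519]
px per 10mm up [-0.07308089  3.89319647]
```

View pics/j4.png

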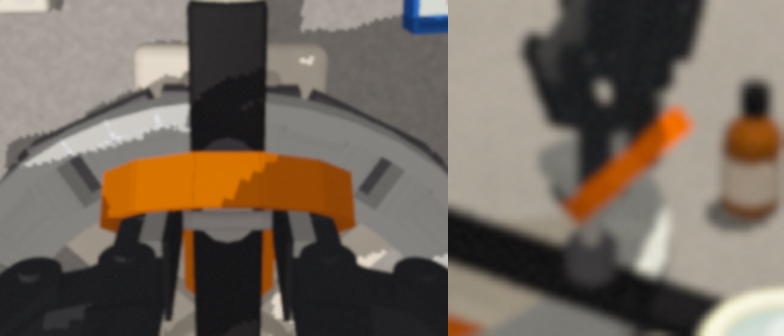

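The rim rose about 6.4 px (16 mm) and the downward load is 6.2 N, so the pin is clear of its hole at about 15 mm. The fingers are inside the ring only. I swing in + direction to about 0.48 rad, short of the hole.

Call:
{"fn": "drive_tool", "kwargs": {
  "targets": [
    [45,-0.0125,0.0466,0,0.008],
    [45,-0.027,0.0924,0,0.0159],
    [45,-0.0632,0.1816,0,0.0318],
    [45,-0.108,0.2668,0,0.0477],
    [45,-0.1611,0.3471,0,0.0637],
    [45,-0.2093,0.4072,0,0.0764],
    [45,-0.2093,0.4072,0,0.0764],
    [45,-0.2093,0.4072,0,0.0764]
  ]
}}

```text
t: 5.85
position: [0.566, 0.1568, 0.1601]
orientation: [2.944, 1.096, -0.003]
ft_force: [-3.8, -2.1, -6.9]
gripper_width: 0.307
gripper_force: 55.7
```

```bash
cat > lens.py <<'E'
from ring import *
def look(k):
    o=get_obs();print(o["t"],o["position"],o["ft_force"],o["gripper_width"],o["gripper_force"])
    for n in("scene","wrist","top"):
        im=viewer.snapshot(n);cv2.imwrite(f"pics/{n}{k}.png",im[:,:,::-1])
    return o
def lens(k,box):
    im=cv2.imread(f"pics/top{k}.png");x0,y0,x1,y1=box
    hsv=cv2.cvtColor(im,cv2.COLOR_BGR2HSV)[y0:y1,x0:x1]
    m=((hsv[:,:,2]>150)&(hsv[:,:,1]<70)&(hsv[:,:,0]>15)&(hsv[:,:,0]<45)).astype(np.uint8)*255
    c=max(cv2.findContours(m,cv2.RETR_EXTERNAL,cv2.CHAIN_APPROX_NONE)[0],key=lambda c:len(c))
    e=cv2.fitEllipse(cv2.convexHull(c));uv=np.array(e[0])+[x0,y0];P=onz("top",uv,.078)
    return uv,e[1],P
E
python3 - <<'E'
from lens import *
look(5)
piv=onz("top",(295.9,284.4),.105)[:2]
for k,b in((0,(245,160,295,205)),(5,(195,170,270,245))):
    uv,s,P=lens(k,b);d=P[:2]-piv;print(uv,s,P,np.linalg.norm(d),np.arctan2(d[1],d[0]))
im=cv2.imread("pics/top5.png")[150:320,160:360]
a=cv2.imread("pics/wrist5.png")
cv2.imwrite("pics/j5.png",np.hstack([cv2.resize(im,(400,340)),cv2.resize(a,None,fx=.7,fy=.81)]))
E
```

```text
5.85 [0.56603523 0.15677509 0.16011139] [-3.79001513 -2.10581119 -6.94300014] 0.3068203373357703 55.69987401366234
[270.6461792  183.76605606] (34.23263168334961, 35.016849517822266) [0.68675515 0.11458293 0.078     ] 0.23772572853418292 0.2297347537946039Traceback (most recent call last):
  File "<stdin>", line 5, in <module>
  File "lens.py", line 11, in lens
    c=max(cv2.findContours(m,cv2.RETR_EXTERNAL,cv2.CHAIN_APPROX_NONE)[0],key=lambda c:len(c))
ValueError: max() iterable argument is empty
```

The top view is blocked by the gripper, so I go by feel: lower until the pin rides on the sector, then creep to the hole.

Call:
{"fn": "drive_tool", "kwargs": {
  "targets": [
    [45,0,0,-0.01,0],
    [45,0,0,-0.02,0],
    [45,0,0,-0.03,0],
    [45,0,0,-0.03,0],
    [45,0,0,-0.03,0]
  ]
}}

```text
t: 6.5
position: [0.5664, 0.1564, 0.1561]
orientation: [2.944, 1.095, -0.002]
ft_force: [-5.5, -3.4, -3.6]
gripper_width: 0.309
gripper_force: 55.7
```

The load dropped to 3.6 N, so the pin now rides on the sector. Creeping.

Call:
{"fn": "drive_tool", "kwargs": {
  "targets": [
    [45,-0.0063,0.0073,-0.003,0.0016],
    [45,-0.0126,0.0146,-0.003,0.0032],
    [45,-0.0126,0.0146,-0.003,0.0032],
    [45,-0.0126,0.0146,-0.003,0.0032]
  ]
}}

```text
t: 6.9
position: [0.5644, 0.1586, 0.1553]
orientation: [2.933, 1.125, -0.003]
ft_force: [-4.0, -2.4, -6.5]
gripper_width: 0.309
gripper_force: 55.7
```

Call:
{"fn": "drive_tool", "kwargs": {
  "targets": [
    [45,-0.0063,0.0073,0,0.0016],
    [45,-0.0063,0.0073,0,0.0016],
    [45,-0.0063,0.0073,0,0.0016]
  ]
}}

```text
t: 7.2
position: [0.5635, 0.1597, 0.1553]
orientation: [2.927, 1.139, -0.003]
ft_force: [-5.4, -2.2, -5.7]
gripper_width: 0.311
gripper_force: 55.7
```

Call:
{"fn": "drive_tool", "kwargs": {
  "targets": [
    [45,-0.005,0.006,0,0.0014],
    [45,-0.0063,0.0073,0,0.0016],
    [45,-0.0063,0.0073,-0.01,0.0016],
    [45,-0.0063,0.0073,-0.02,0.0016],
    [45,-0.0063,0.0073,-0.02,0.0016]
  ]
}}

```text
t: 7.7
position: [0.5626, 0.1606, 0.1522]
orientation: [2.922, 1.154, -0.003]
ft_force: [-4.9, -2.5, -5.8]
gripper_width: 0.303
gripper_force: 55.7
```

The TCP is 3 mm lower and still carries 5.8 N, so the pin is dropping into the hole. I lower it to home.

Call:
{"fn": "drive_tool", "kwargs": {
  "targets": [
    [45,0,0,-0.012,0],
    [45,0,0,-0.024,0],
    [45,0,0,-0.036,0],
    [45,0,0,-0.046,0],
    [45,0,0,-0.046,0]
  ]
}}

```text
t: 8.2
position: [0.5626, 0.1606, 0.1455]
orientation: [2.922, 1.154, -0.003]
ft_force: [-5.8, -2.7, -5.3]
gripper_width: 0.305
gripper_force: 55.7
```

Call:
{"fn": "drive_tool", "kwargs": {
  "targets": [
    [45,0,0,-0.01,0],
    [45,0,0,-0.01,0],
    [20,0,0,-0.01,0],
    [10,0,0,-0.01,0],
    [0,0,0,-0.01,0],
    [0,0,0,-0.01,0],
    [0,0,0,-0.01,0]
  ]
}}

```text
t: 8.9
position: [0.5636, 0.1615, 0.1449]
orientation: [-2.921, -1.155, -0.003]
ft_force: [-0.1, 0.8, 0.7]
gripper_width: -0.002
gripper_force: 0.0
```

Call:
{"fn": "drive_tool", "kwargs": {
  "targets": [
    [0,0,0,0.1,0],
    [0,0,0,0.25,0],
    [0,0,0,0.45,0],
    [0,0,0,0.7,0],
    [0,0,0,1,0],
    [0,0,0,1,0]
  ]
}}

```text
t: 9.5
position: [0.5649, 0.161, 0.3036]
orientation: [2.921, 1.154, 0.021]
ft_force: [0.7, -0.1, 1.2]
gripper_width: 0.0
gripper_force: 0.0
```

Call:
{"fn": "drive_tool", "kwargs": {
  "targets": [
    [0,-0.2,0.2,0,0],
    [0,-0.4,0.5,0,0],
    [0,-0.6,0.8,0,0],
    [0,-0.8,1,0,0],
    [0,-0.8,1,0,0]
  ]
}}

```text
t: 10.0
position: [0.4401, 0.3149, 0.2953]
orientation: [-2.917, -1.163, -0.002]
ft_force: [-0.4, 0.1, 1.0]
gripper_width: 0.0
gripper_force: 0.0
```

```bash
python3 - <<'E'
from lens import *
o=look(6)
piv=onz("top",(295.9,284.4),.105)[:2]
im=cv2.imread("pics/top6.png")[150:320,160:360];b=cv2.imread("pics/scene6.png")
u,v=proj("scene",(.563,.16,.12)).astype(int);b=cv2.resize(b[v-40:v+40,u-40:u+40],(340,340),interpolation=cv2.INTER_CUBIC)
cv2.imwrite("pics/j6.png",np.hstack([cv2.resize(im,(400,340)),b]))
try:
    for b in((245,160,295,205),(195,180,260,240)):
        uv,s,P=lens(0 if b[0]==245 else 6,b);d=P[:2]-piv;print(uv,s,P,np.linalg.norm(d),np.arctan2(d[1],d[0]))
except Exception as e:print(e)
# rim height: triangulate rim blob centroid in top vs scene, start and now
for k,P in((0,(.602,.0955,.136)),(6,(.563,.162,.136))):
    r=[]
    for n in("top","scene"):
        u,v=proj(n,P).astype(int);h=cv2.cvtColor(cv2.imread(f"pics/{n}{k}.png"),cv2.COLOR_BGR2HSV)[v-25:v+25,u-25:u+25]
        m=((h[:,:,0]<14)&(h[:,:,1]>170)&(h[:,:,2]>110)).astype(np.uint8);c=cv2.connectedComponentsWithStats(m);i=1+c[2][1:,4].argmax();r.append(ray(n,c[3][i]+[u-25,v-25]));print(n,c[2][i],(c[3][i]+[u-25,v-25]).round(1))
    A=np.stack([r[0][1],-r[1][1]],1);s=np.linalg.lstsq(A,r[1][0]-r[0][0],rcond=None)[0];print(k,r[0][0]+s[0]*r[0][1],r[1][0]+s[1]*r[1][1])
E
```

```text
10.0 [0.44010294 0.31488603 0.29530405] [-0.37871066  0.11763231  1.01176939] 1.8912252375966362e-05 0.0
[270.6461792  183.76605606] (34.23263168334961, 35.016849517822266) [0.68675515 0.11458293 0.078     ] 0.23772572853418292 0.2297347537946039
[224.05818748 208.5063076 ] (35.03778839111328, 36.173789978027344) [0.62919972 0.22307511 0.078     ] 0.23811181660695735 0.7518420711633486
top [ 11  12  31  26 146] [277.3 209.9]
scene [ 14  14  25  23 120] [280.7 187.3]
0 [0.6153715  0.09968055 0.14274869] [0.60618737 0.09006181 0.1414244 ]
top [ 11  10  29  30 158] [243.7 228.7]
scene [ 18  13  20  26 114] [292.7 171.1]
6 [0.57617751 0.17260033 0.13520569] [0.57116814 0.16747765 0.13428129]
```

View pics/j6.png

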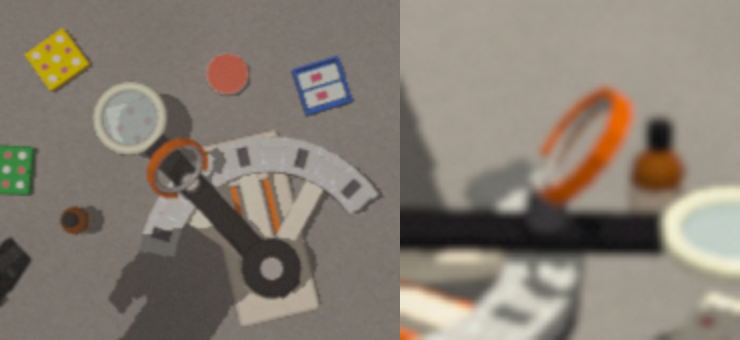

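The lens is over the white plate and the swing measures 0.522 rad. The rim is no higher than at the start, so the pin is home, and the dish, tray and bottle have not moved. The robot is clear.

```bash
python3 -c "from cell import job;print(job.close_job())"
```

```text
the job is handed in; nothing more can be done
None
```

I lifted the pin from inside the ring, swung the arm one hole in the + direction (measured 0.522 rad), let the pin down home under the lens position over the white plate, and handed the job in; since the tool stays pointing straight down, I held the ring by spreading both fingers inside its opening instead of hooking it with a tilted fingertip.

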